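# Sort left-hand and right-hand shelf brackets

### The arm

A 7-joint arm with a two-finger parallel gripper is mounted at the origin on the work surface. World frame = base frame: x ahead of the robot, y to its left, z up, the work surface at z = 0. Lengths are in m, angles in rad, forces in N, time in s.
With the tool pointing down it reaches from about 0.35 to 0.9 m from the base axis. Payload 7.2 kg.
Tool frame: the origin (TCP) lies midway between the tips of the shut fingers; the grasp point (between the pads) lies 19 mm behind it; z points along the fingers, x is the direction in which the jaws open and shut, and the axes are right-handed (so a half turn about z gives the same grasp; the last joint's range is limited). The gripper opens to 88 mm and grips with 3 to 60 N. Pads are 20 mm wide; open, the fingers measure 115 mm over their backs; the gripper's body (75 mm by 178 mm) begins 61 mm behind the grasp point.
Start: joints at [-1.332, 0.411, -0.013, 1.596, 0.006, 1.134, -0.082], TCP at [0.189, 0.596, 0.223] pointing down, gripper open.
Joint ranges: [-2.95, 2.95], [-0.29, 1.99], [-1.47, 1.44], [0.14, 2.54], [-1.03, 4.17], [0.13, 1.85], [-2.86, 2.86]. Speed limits (rad/s): [2.39, 2.39, 3.01, 3.01, 3.14, 3.14, 3.14].

### API

Orientations are given as a unit quaternion [x, y, z, w].
In Python, from rig import sensors, vision, order gives the robot as it stands.
- The arm moves only by the tool apply_moves, never from a script. Its argument "rows" is a list of rows, each an object of numbers: "rx", "ry", "rz": the turn, a rotation vector about the tool's x, y, z in degrees; "x", "y", "z": the shift along the tool's x, y, z in m; "fingers": the opening, from 0 (shut) to 1 (fully open). A call has 1 to 8 rows; each row shifts and turns the commanded pose from where the row before left it, along the tool's axes as they then stand; what a row does not reach is not made up. A row lasts 1/12 s, in which the tool goes at most 41.7 mm and 7.16 degrees, less where a joint would pass 70% of its speed; a pose out of reach is approached as far as the arm can. A call with a gripper value outside its range is refused whole. The fingers move at their own pace and stop on an object; the grip force is fixed at half the most. Time passes only in rows, so rows that do not move let the fingers close. It gives the time, the measured TCP pose, the force and the opening at its end, in the units of the state.
- sensors.get_state(): the state, without advancing time (a new reading comes with each control period).
- vision.capture(name): name is "scene" or "top" or "wrist"; returns a dict with "image" (400x640x3 uint8, red, green, blue), "fovy" (degrees; the focal length in pixels is half the picture's height over the tangent of half this angle, whatever the lens; pixels are square), "cx", "cy" (the principal point, pixels), "R" (3x3) and "t" (3): a world point X has camera coordinates R X + t. Camera axes: x right, y down, z forward; pixel columns grow to the right and rows downward; lengths in m; the calibration is good to about 2 mm. A picture is of the moment at which its call begins. There is no depth.
- order.sign_off(): hands the job in, once; it reports no verdict.
Trained networks look in the newest picture that a camera, given by its name, has taken for a name from the list of things; names that differ only in an ending like _2 or _b are one class to them, and where a whole thing is asked for, a point or a joint stands for the part that bears it (a point fixed in the world has none). Each returns a list of dicts, best first, with "confidence" (0 to 1); they miss things now and then, are a little off and sometimes report something else, mostly with a low value. They report only what shows in the picture. A call takes as long as a camera call. They do not tell look-alikes from the thing itself.
- vision.regions_of(thing, camera): "mask" (400x640 bool, what is visible of it) and "at" ([column, row] in pixels, amid what is visible of it).
The state is a dict: "time_s": time; "joint_positions": joint angles; "joint_velocities": joint speeds; "effort": joint torques, N m; "tool_pos": TCP position; "tcp_rot": TCP orientation; "wrist_force": force on the tool from outside, world axes, zero at the start; "ft_torque": the same for the moment, N m; "gripper_width": finger opening in m.
Only numpy, scipy, OpenCV 4.12 (cv2) and the standard library are available. Lean on these libraries where they do the work, as an engineer would, in place of code of your own. Each camera call takes 0.05 s, during which the arm holds its last target.

### The job

We are about to re-hang a shelf in the lab: sort the loose left-hand bracket and the loose right-hand bracket on the bench into the two grey bins, each into the bin whose screwed-on sample bracket has the same hand. Set each one down inside its bin standing on its foot plate.

Things in the scene. Friction and masses are not known exactly. Their poses are not given: they have to be found in the camera images.
- lh_bracket_web (a point): Loose LEFT-hand bracket, white metal, 90x60x50 mm, 0.16 kg, lying foot down. Foot: flat L, 6 mm thick: long leg 90x30 (along x) and at its +x end a toe 30 wide, out 30 to +y (seen from above, toe end away: toe LEFT). Grip: upright web along the leg's middle, 64 long (x), 10 thick (y), 6 to 50 mm up. Point: web centre, 28 mm above the underside, mid-leg; z up. (The T-shaped one has no hand.)
- rh_bracket_web (a point): Loose RIGHT-hand bracket, exact mirror image of the left-hand one, same sizes, weight and web: seen from above with the toe end (+x) away from you, the toe points RIGHT (-y). Lies foot down. Point: centre of its web, 28 mm above the underside, mid-leg; x runs along the web, y across it, z up. A T-shaped bracket with toes on both sides belongs in neither bin.
- lh_bin: Grey open bin for LEFT-hand brackets, fixed; outside 180 (x) x 160 (y) x 45 mm high, walls and floor 5 mm. Outside its +y wall a flat ledge 74 mm wide carries a screwed-down LEFT-hand sample bracket, part of the bin: foot down, toe end to +x, web along x, top 54 mm above the bench. Origin: centre of the underside of the 180 x 160 bin, at bench height; z up.
- rh_bin: Grey open bin for RIGHT-hand brackets, fixed, same sizes as the other; the sample screwed down on the ledge along its +y side is a RIGHT-hand bracket, toe end to +x. Either bin may stand on either side of the bench. Origin: centre of the underside of the 180 x 160 mm bin, at bench height; floor 5 mm up; z up.
Things that resemble listed ones, but are neither listed nor needed, are in the scene too. What is shaped like the part that bears rh_bracket_web but black or pink is not meant. Leave any turquoise look-alike of the part that bears lh_bracket_web alone.

How it is judged:
At the end, for the whole second after the job is handed in: The left-hand bracket stands on its foot on the floor of the left-hand bin and the right-hand bracket on the floor of the right-hand bin: web centre within the bin's walls and less than 43 mm above the bin's underside (33 mm when fully down), upright within about 10 degrees, any heading (x of lh_bracket_web in the frame of lh_bin between -0.08 and 0.08 m and y of lh_bracket_web in the frame of lh_bin between -0.07 and 0.07 m and z of lh_bracket_web in the frame of lh_bin below 0.043 m and angle between each of lh_bracket_web, rh_bracket_web's own z axis and vertical below 0.17 rad and x of rh_bracket_web in the frame of rh_bin between -0.08 and 0.08 m and y of rh_bracket_web in the frame of rh_bin between -0.07 and 0.07 m and z of rh_bracket_web in the frame of rh_bin below 0.043 m); the robot touches nothing.
It also fails if it takes over 58 s, if anything falls off the work surface, if the arm or the gripper's body presses on something with over 40 N, if the wrist force passes 120 N, or if a joint passes its speed limit or range.

## Working session

There is one attempt and no reset: what is moved stays moved. The work goes in short steps, Python scripts to look and compute and a tool call to move; the robot and the scene stay as the last step left them, time stands still between calls to the robot, and variables do not carry over. Pictures are saved under pics/ and viewed, and the job is handed in when it is done.

Besides the shell and the picture viewer there is one more tool, called after "Request:" as name(argument=value, ...), one argument or row to a line, values as JSON. apply_moves: Moves the arm, as the interface text tells. Its arguments: {"type":"object","properties":{"rows":{"type":"array"}},"required":["rows"]}

```bash
ls; mkdir -p pics
cat > h.py <<'E'
import numpy as np, cv2
from rig import sensors, vision, order
def cap(n, fn=None):
    c=vision.capture(n)
    if fn: cv2.imwrite('pics/'+fn, c['image'][:,:,::-1])
    return c
E
python3 - <<'E'
from h import *
s=sensors.get_state(); print(s)
for n in ('scene','top'):
    c=cap(n,n+'0.png'); print(n,c['fovy'],c['cx'],c['cy'],np.round(c['R'],3).tolist(),np.round(c['t'],3).tolist())
    for th in ('lh_bracket_web','rh_bracket_web','lh_bin','rh_bin'):
        print(th,[(round(r['confidence'],2),np.round(r['at']).tolist(),int(r['mask'].sum())) for r in vision.regions_of(th,n)])
E
```

```text
pics
{'time_s': 0.0, 'joint_positions': array([-1.33221031,  0.41187142, -0.01272647,  1.59705169,  0.00561758,
        1.13432837, -0.082205  ]), 'joint_velocities': array([-0.00025711,  0.00089167, -0.00015409, -0.0002767 , -0.00091651,
       -0.00015547,  0.00094815]), 'effort': array([-9.43077066e-04, -5.87946653e+01,  6.41303714e-01, -2.91081083e+01,
       -5.37729613e-02,  1.84408994e-02,  1.58688376e-04]), 'tool_pos': array([0.18862883, 0.59530776, 0.22182365]), 'tcp_rot': array([ 8.06832371e-01,  5.90779880e-01, -6.15650569e-04,  5.28723622e-04]), 'wrist_force': array([0.13312819, 0.04500895, 0.98100174]), 'ft_torque': array([-0.00974004,  0.03666247,  0.00263919]), 'gripper_width': 0.08792609677547761}
scene 43.258215740207476 325.54419666682884 209.48372613418667 [[0.703, 0.711, 0.011], [0.398, -0.38, -0.835], [-0.59, 0.591, -0.55]] [-0.407, -0.16, 1.772]
lh_bracket_web [(0.81, [384.0, 217.0], 437), (0.65, [335.0, 156.0], 310)]
rh_bracket_web [(0.82, [348.0, 243.0], 595), (0.61, [417.0, 266.0], 655), (0.54, [414.0, 200.0], 287)]
lh_bin []
rh_bin [(0.96, [337.0, 185.0], 2701), (0.47, [384.0, 215.0], 488)]
top 54.979023910970874 322.63558896871825 191.95378888028046 [[-0.026, -1.0, -0.016], [-0.997, 0.027, -0.066], [0.066, 0.014, -0.998]] [0.055, 0.559, 1.182]
lh_bracket_web [(0.83, [224.0, 288.0], 342), (0.68, [280.0, 165.0], 320)]
rh_bracket_web [(0.89, [318.0, 105.0], 361), (0.68, [334.0, 161.0], 354), (0.61, [230.0, 166.0], 360)]
lh_bin [(0.57, [410.0, 225.0], 4733)]
rh_bin [(0.65, [268.0, 233.0], 4393)]
```

View pics/top0.png

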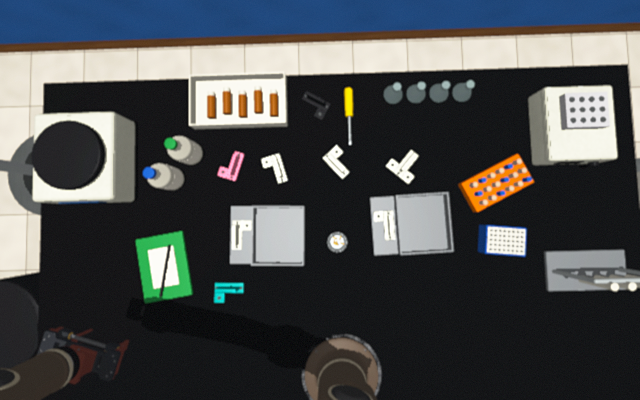

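View pics/scene0.png

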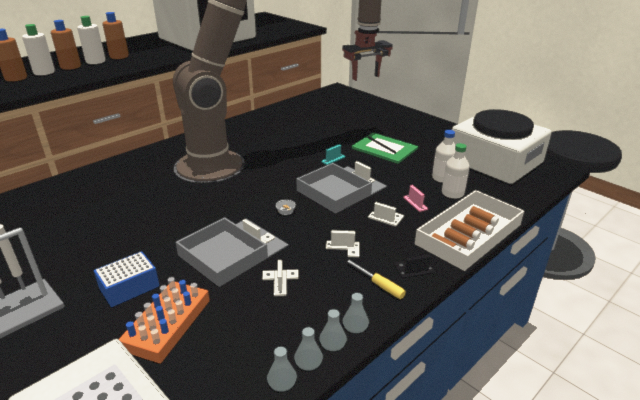

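Run:
```python
import cv2
i=cv2.imread('pics/top0.png')[70:320,180:480]
cv2.imwrite('pics/top0c.png',cv2.resize(i,(720,600),interpolation=cv2.INTER_CUBIC))
```

```text
(no output)
```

View pics/top0c.png

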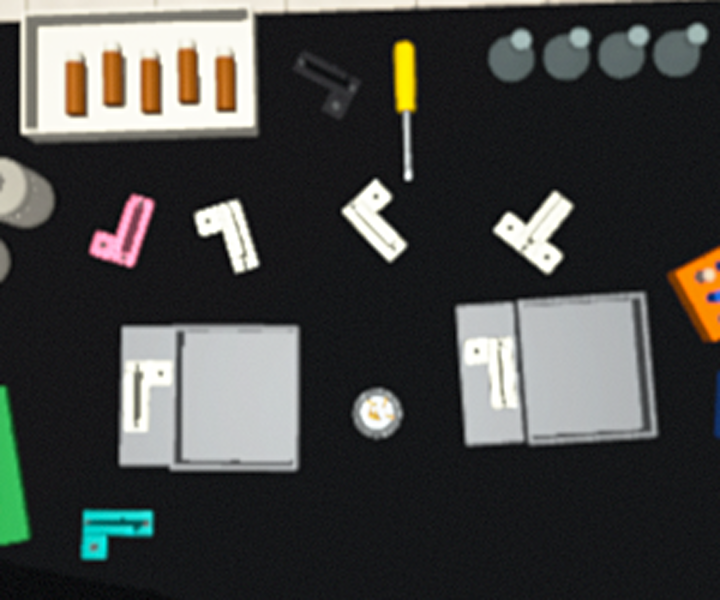

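Top view from above: +x is up, +y is left, and the image is not mirrored. Candidates that could be confused:
- **White, px (275,167):** toe end up, toe LEFT, so this is the left-hand bracket.
- **White, px (335,161):** toe end up-left, toe to its right, so this is the right-hand bracket.
- **White T, px (403,167):** no hand, leave it.
- **Black (316,103), pink (231,166), turquoise (229,292):** decoys.
- **Bins:** the left one at (268,235) has its sample toe to the right (−y), so it is rh_bin. The right one at (412,225) has its sample toe to the left, so it is lh_bin.

Next I fit poses from both cameras.

```bash
cat > fit.py <<'E'
from h import *
from scipy.optimize import minimize
S=4
def proj(c,P):
    q=P@np.array(c['R']).T+c['t']; f=200/np.tan(np.radians(c['fovy']/2))
    return q[:,:2]/q[:,2:]*f+[c['cx'],c['cy']]
def prism(poly,z0,z1): return np.array([[x,y,z] for z in (z0,z1) for x,y in poly])
def box(x0,x1,y0,y1,z0,z1): return prism([(x0,y0),(x1,y0),(x1,y1),(x0,y1)],z0,z1)
def bracket(hand):  # +1 left
    l=[box(-.045,.045,-.015,.015,0,.006),box(.015,.045,.0,hand*.045,0,.006),box(-.032,.032,-.005,.005,.006,.05)]
    return l
def bin_(hand):
    l=[box(-.09,.09,-.08,.08,0,.045),box(-.09,.09,.08,.154,0,.004)]
    return l
def place(l,x,y,th):
    R=np.array([[np.cos(th),-np.sin(th),0],[np.sin(th),np.cos(th),0],[0,0,1]])
    return [p@R.T+[x,y,0] for p in l]
def render(c,parts):
    m=np.zeros((400*S,640*S),np.uint8)
    for p in parts:
        h=cv2.convexHull((proj(c,p)*S+S/2-.5).astype(np.float32)).round().astype(np.int32)
        cv2.fillConvexPoly(m,h,1)
    return cv2.resize(m.astype(np.float32),(640,400),interpolation=cv2.INTER_AREA)
def fit(cams,masks,model,x0):
    def cost(p,dx=None):
        return sum(np.abs(render(c,place(model,*p))-m).sum()/m.sum() for c,m in zip(cams,masks))
    best=None
    for d in (0,.25,-.25):
        s=np.array(x0)+[0,0,d]
        sim=np.array([s,s+[.02,0,0],s+[0,.02,0],s+[0,0,.2]])
        r=minimize(cost,s,method='Nelder-Mead',options=dict(initial_simplex=sim,xatol=1e-4,fatol=1e-4))
        if best is None or r.fun<best.fun: best=r
    return best
def ground(c,px,z):
    f=200/np.tan(np.radians(c['fovy']/2)); R=np.array(c['R'])
    d=R.T@np.array([(px[0]-c['cx'])/f,(px[1]-c['cy'])/f,1]); o=-R.T@c['t']
    return o+d*(z-o[2])/d[2]
E
cat > m1.py <<'E'
from fit import *
cams={n:cap(n) for n in('top','scene')}
import pickle; pickle.dump(cams,open('cams.pkl','wb'))
def netmask(th,n,at):
    r=[q for q in vision.regions_of(th,n)]
    if not r: return None
    q=min(r,key=lambda q:np.hypot(*(np.array(q['at'])-at))); print(th,n,q['at'],q['confidence'],q['mask'].sum()); return q['mask'].astype(np.float32)
def bright(c,at,r):
    g=c['image'].min(axis=2).astype(np.float32); m=np.zeros_like(g); 
    y,x=int(at[1]),int(at[0]); m[y-r:y+r,x-r:x+r]=(g[y-r:y+r,x-r:x+r]>75); return m
for name,hand,tp,th0 in(('lh',1,(275,167),.2),('rh',-1,(335,161),.7)):
    g=ground(cams['top'],tp,.02); print(name,g)
    sp=proj(cams['scene'],g[None])[0]; print('scene px',sp)
    ms=[bright(cams['top'],tp,24),bright(cams['scene'],sp,26)]
    print([int(m.sum()) for m in ms])
    for sel in([0],[1],[0,1]):
        r=fit([list(cams.values())[i] for i in sel],[ms[i] for i in sel],bracket(hand),[g[0],g[1],th0]); print(sel,r.x.round(4),round(r.fun,3))
    r2=fit(list(cams.values()),ms,bracket(-hand),[g[0],g[1],th0]);print('wrong hand',r2.fun)
for name,tp in(('lhbin',(424,223)),('rhbin',(278,235))):
    g=ground(cams['top'],tp,.02); 
    x,y=tp; im=cams['top']['image'].min(axis=2)
    m=np.zeros((400,640),np.float32); m[y-45:y+45,x-70:x+55]=im[y-45:y+45,x-70:x+55]>50
    n,l,st,_=cv2.connectedComponentsWithStats(m.astype(np.uint8)); k=1+st[1:,4].argmax(); m=(l==k).astype(np.float32)
    r=fit([cams['top']],[m],bin_(1),[g[0],g[1],0]); print(name,g,m.sum(),r.x.round(4),round(r.fun,3))
    sm=netmask('lh_bin','scene',proj(cams['scene'],g[None])[0])
E
python3 m1.py
```

```text
lh [0.64288248 0.18755245 0.02      ]
scene px [385.7592468  211.98834459]
[452, 824]
[0] [0.6404 0.1784 0.2482] 0.162
[1] [0.6439 0.1784 0.2777] 0.389
[0, 1] [0.644  0.1787 0.2846] 0.559
wrong hand 0.9002699851989746
rh [ 0.65645577 -0.00131998  0.02      ]
scene px [345.19006492 240.57381672]
[482, 699]
[0] [ 0.6474 -0.0035  0.7091] 0.216
[1] [ 0.6489 -0.004   0.739 ] 0.117
[0, 1] [ 0.6479 -0.0038  0.7619] 0.343
wrong hand 0.7248507142066956
lhbin [ 0.45546573 -0.27082829  0.02      ] 4968.0 [ 0.4558 -0.2656  0.0385] 0.051
lh_bin scene [225.1, 248.2] 0.72 4458
rhbin [0.43016396 0.18209947 0.02      ] 4629.0 [ 0.43    0.1824 -0.0315] 0.044
lh_bin scene [225.1, 248.2] 0.72 4458
```

```bash
cat > ov.py <<'E'
from fit import *
import pickle,sys
cams=pickle.load(open('cams.pkl','rb'))
def ov(c,items,crop,fn,k):
    x0,y0,x1,y1=crop; im=cv2.resize(c['image'][y0:y1,x0:x1,::-1],None,fx=k,fy=k,interpolation=cv2.INTER_CUBIC)
    for model,p in items:
        for part in place(model,*p):
            h=((proj(c,part)-[x0,y0]+.5)*k).round().astype(np.int32); n=len(h)//2
            cv2.polylines(im,[h[:n]],1,(0,0,255),1); cv2.polylines(im,[h[n:]],1,(0,255,0),1)
    cv2.imwrite('pics/'+fn,im)
E
python3 - <<'E'
from ov import *
L=(bracket(1),[.642,.1785,.26]);Rr=(bracket(-1),[.648,-.0037,.735])
B1=(bin_(1),[.4558,-.2656,.0385]);B2=(bin_(1),[.43,.1824,-.0315])
ov(cams['top'],[L,Rr,B1,B2],(220,130,460,280),'ovt.png',3)
ov(cams['scene'],[L,Rr,B1,B2],(170,140,430,290),'ovs.png',3)
E
```

```text
(no output)
```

View pics/ovt.png

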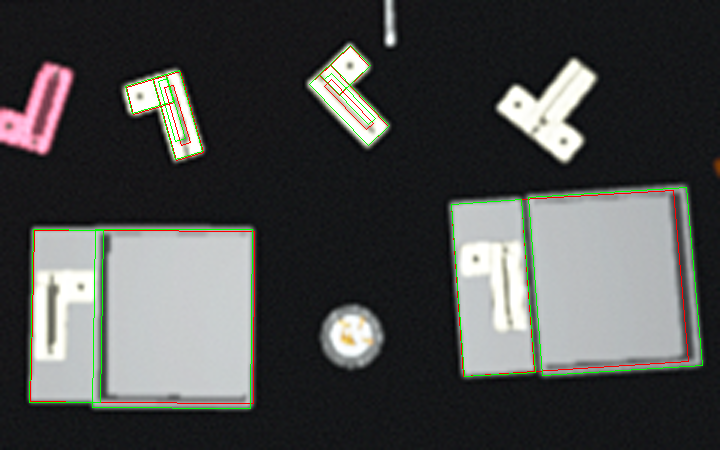

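View pics/ovs.png

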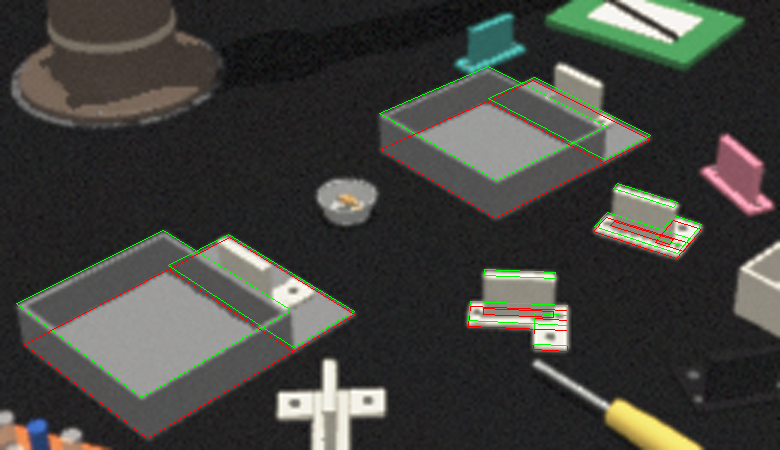

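Both overlays match the model edges closely. LH web is at (0.642, 0.1785), heading 0.26 rad. RH web is at (0.648, −0.004), heading 0.735 rad. lh_bin is at (0.456, −0.266) and rh_bin at (0.430, 0.182). I'll move towards the LH bracket now.

```bash
cat > go.py <<'E'
# usage: go.py x y z jawdeg -> shift in current tool axes, turn about tool axes
import sys
from h import *
from scipy.spatial.transform import Rotation as Ro
def delta(x,y,z,jaw,s=None):
    s=s or sensors.get_state(); R=Ro.from_quat(s['tcp_rot']); M=R.as_matrix()
    a=np.degrees(np.arctan2(M[1,0],M[0,0])); 
    d=M.T@(np.array([x,y,z])-s['tool_pos'])
    opts=[]
    for j in(jaw,jaw+180):
        t=np.radians(j); T=np.array([[np.cos(t),np.sin(t),0],[np.sin(t),-np.cos(t),0],[0,0,-1]]).T
        rv=np.degrees(Ro.from_matrix(M.T@T).as_rotvec()); opts.append(rv)
    rv=min(opts,key=np.linalg.norm)
    print('t',round(s['time_s'],2),'pos',s['tool_pos'].round(4),'jaw',a.round(1),'shift',d.round(4),'rv',rv.round(1),'j7',s['joint_positions'][6].round(2),'F',s['wrist_force'].round(1),'w',round(s['gripper_width'],4))
if __name__=='__main__': delta(*map(float,sys.argv[1:5]))
E
python3 go.py .642 .1785 .2 104.9
```

```text
t 0.7 pos [0.1887 0.5958 0.2227] jaw 72.4 shift [-0.261   0.5581  0.0226] rv [ -0.   -0.  -32.5] j7 -0.08 F [0.2 0.1 0.9] w 0.0882
```

Request:
apply_moves(
  rows=[
    {"x":-0.016,"y":0.035,"fingers":0.6},
    {"x":-0.016,"y":0.035,"fingers":0.6},
    {"x":-0.016,"y":0.035,"fingers":0.6},
    {"x":-0.016,"y":0.035,"fingers":0.6},
    {"x":-0.016,"y":0.035,"fingers":0.6},
    {"x":-0.016,"y":0.035,"fingers":0.6},
    {"x":-0.016,"y":0.035,"fingers":0.6},
    {"x":-0.016,"y":0.035,"fingers":0.6},
  ],
)

```text
invalid input
```

```bash
python3 go.py .642 .1785 .2 104.9
```

```text
t 0.7 pos [0.1887 0.5958 0.2227] jaw 72.4 shift [-0.261   0.5581  0.0226] rv [ -0.   -0.  -32.5] j7 -0.08 F [0.2 0.1 0.9] w 0.0882
```

The call was refused, so I'll give every key explicitly.

Request:
apply_moves(
  rows=[
    {"x":-0.016,"y":0.035,"z":0,"rx":0,"ry":0,"rz":0,"fingers":0.6},
  ],
)

```text
time_s: 0.78
tool_pos: [0.2102, 0.5742, 0.2222]
tcp_rot: [0.804, 0.595, -0.001, -0.002]
wrist_force: [0.4, 0.4, 0.6]
gripper_width: 0.084
```

Request:
apply_moves(
  rows=[
    {"x":-0.016,"y":0.035,"z":0,"rx":0,"ry":0,"rz":0,"fingers":0.6},
    {"x":-0.016,"y":0.035,"z":0,"rx":0,"ry":0,"rz":0,"fingers":0.6},
    {"x":-0.016,"y":0.035,"z":0,"rx":0,"ry":0,"rz":0,"fingers":0.6},
    {"x":-0.016,"y":0.035,"z":0,"rx":0,"ry":0,"rz":0,"fingers":0.6},
    {"x":-0.016,"y":0.035,"z":0,"rx":0,"ry":0,"rz":0,"fingers":0.6},
    {"x":-0.016,"y":0.035,"z":0,"rx":0,"ry":0,"rz":0,"fingers":0.6},
    {"x":-0.016,"y":0.035,"z":0,"rx":0,"ry":0,"rz":0,"fingers":0.6},
    {"x":-0.016,"y":0.035,"z":0,"rx":0,"ry":0,"rz":0,"fingers":0.6},
  ],
)

```text
time_s: 1.45
tool_pos: [0.4468, 0.362, 0.223]
tcp_rot: [0.807, 0.591, 0.0, -0.0]
wrist_force: [0.3, -0.1, -1.0]
gripper_width: 0.0523
```

```bash
python3 go.py .642 .1785 .2 104.9
```

```text
t 1.45 pos [0.4468 0.362  0.223 ] jaw 72.4 shift [-0.116   0.2415  0.0229] rv [  0.   -0.  -32.5] j7 0.54 F [ 0.3 -0.1 -1. ] w 0.0523
```

Request:
apply_moves(
  rows=[
    {"x":-0.016,"y":0.034,"z":0.003,"rx":0,"ry":0,"rz":0,"fingers":0.6},
    {"x":-0.016,"y":0.034,"z":0.003,"rx":0,"ry":0,"rz":0,"fingers":0.6},
    {"x":-0.016,"y":0.034,"z":0.003,"rx":0,"ry":0,"rz":0,"fingers":0.6},
    {"x":-0.016,"y":0.034,"z":0.003,"rx":0,"ry":0,"rz":0,"fingers":0.6},
    {"x":-0.016,"y":0.034,"z":0.003,"rx":0,"ry":0,"rz":0,"fingers":0.6},
    {"x":-0.016,"y":0.034,"z":0.003,"rx":0,"ry":0,"rz":-5,"fingers":0.6},
    {"x":0,"y":0,"z":0,"rx":0,"ry":0,"rz":-7,"fingers":0.6},
    {"x":0,"y":0,"z":0,"rx":0,"ry":0,"rz":-7,"fingers":0.6},
  ],
)

```text
time_s: 2.12
tool_pos: [0.6128, 0.207, 0.204]
tcp_rot: [0.698, 0.716, -0.001, 0.001]
wrist_force: [-0.4, 0.7, -0.0]
gripper_width: 0.0529
```

Request:
apply_moves(
  rows=[
    {"x":0,"y":0,"z":0,"rx":0,"ry":0,"rz":-7,"fingers":0.6},
    {"x":0,"y":0,"z":0,"rx":0,"ry":0,"rz":-6.5,"fingers":0.6},
    {"x":0,"y":0,"z":0,"rx":0,"ry":0,"rz":0,"fingers":0.6},
    {"x":0,"y":0,"z":0,"rx":0,"ry":0,"rz":0,"fingers":0.6},
  ],
)

```text
time_s: 2.45
tool_pos: [0.6111, 0.2102, 0.2046]
tcp_rot: [0.611, 0.792, 0.0, -0.0]
wrist_force: [0.6, -0.2, -0.8]
gripper_width: 0.0528
```

```bash
python3 go.py .642 .1785 .2 104.9
python3 - <<'E'
from fit import *
import pickle
c=cap('wrist','w1.png'); pickle.dump({'wrist':c},open('w1.pkl','wb'))
import ov
ov.ov(c,[(bracket(1),[.642,.1785,.26])],(0,0,640,400),'w1o.png',1.25)
print(proj(c,np.array([[.642,.1785,.05]])))
E
```

```text
t 2.45 pos [0.6111 0.2102 0.2046] jaw 104.7 shift [-0.0385  0.0219  0.0046] rv [-0.  -0.  -0.2] j7 1.45 F [ 0.6 -0.2 -0.8] w 0.0528
[[286.63984176 200.85061179]]
```

View pics/w1o.png

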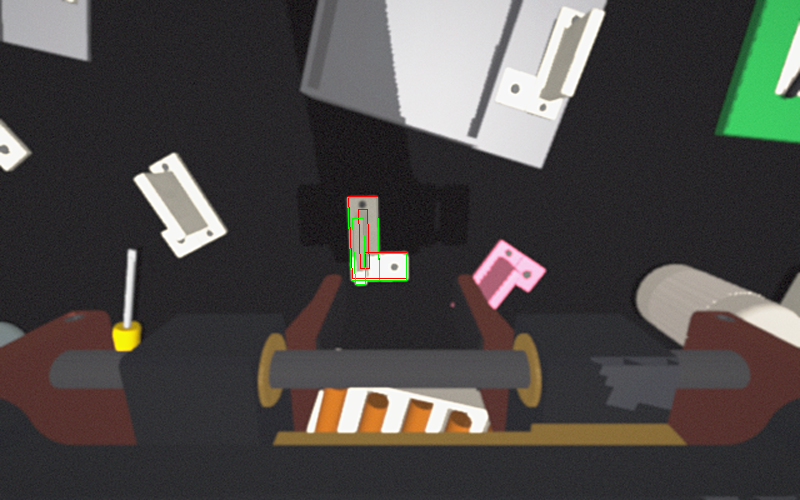

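The wrist view confirms it: the LH model lies on the white bracket at about (290,190) raw px, with the toe on the left-hand side. Now descend.

Request:
apply_moves(
  rows=[
    {"x":-0.019,"y":0.011,"z":0.015,"rx":0,"ry":0,"rz":0,"fingers":0.6},
    {"x":-0.0195,"y":0.011,"z":0.02,"rx":0,"ry":0,"rz":0,"fingers":0.6},
    {"x":0,"y":0,"z":0.03,"rx":0,"ry":0,"rz":0,"fingers":0.6},
    {"x":0,"y":0,"z":0.03,"rx":0,"ry":0,"rz":0,"fingers":0.6},
    {"x":0,"y":0,"z":0.02,"rx":0,"ry":0,"rz":0,"fingers":0.6},
    {"x":0,"y":0,"z":0,"rx":0,"ry":0,"rz":0,"fingers":0.6},
    {"x":0,"y":0,"z":0,"rx":0,"ry":0,"rz":0,"fingers":0.6},
  ],
)

```text
time_s: 3.08
tool_pos: [0.6416, 0.1787, 0.089]
tcp_rot: [0.61, 0.792, -0.001, -0.001]
wrist_force: [-0.2, -0.2, 2.0]
gripper_width: 0.0523
```

```bash
python3 go.py .642 .1785 .011 104.9
python3 - <<'E'
from fit import *
import ov
c=cap('wrist')
ov.ov(c,[(bracket(1),[.642,.1785,.26])],(0,0,640,400),'w2o.png',1.25)
E
```

```text
t 3.08 pos [0.6416 0.1787 0.089 ] jaw 104.8 shift [-0.0003  0.0005  0.078 ] rv [-0.1  0.  -0.1] j7 1.52 F [-0.2 -0.2  2. ] w 0.0523
```

View pics/w2o.png

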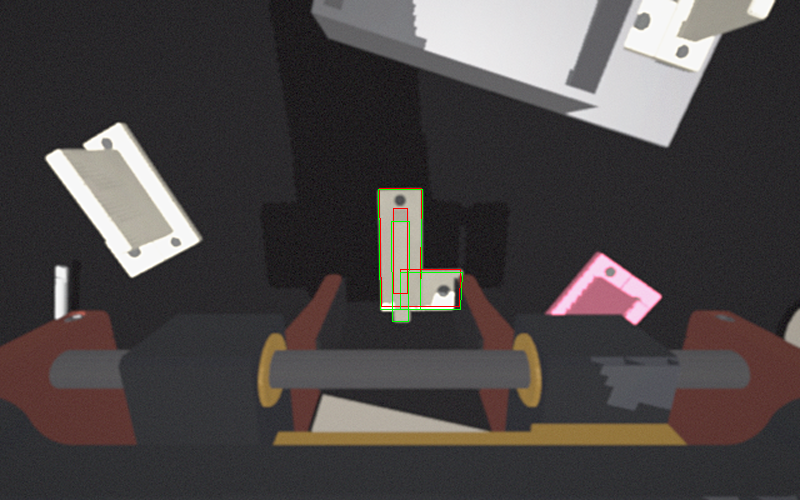

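The model matches the bracket and it sits centred between the fingers. Going down and gripping.

Request:
apply_moves(
  rows=[
    {"x":0,"y":0,"z":0.02,"rx":0,"ry":0,"rz":0,"fingers":0.6},
    {"x":0,"y":0,"z":0.025,"rx":0,"ry":0,"rz":0,"fingers":0.6},
    {"x":0,"y":0,"z":0.02,"rx":0,"ry":0,"rz":0,"fingers":0.6},
    {"x":0,"y":0,"z":0.012,"rx":0,"ry":0,"rz":0,"fingers":0.6},
    {"x":0,"y":0,"z":0,"rx":0,"ry":0,"rz":0,"fingers":0.6},
    {"x":0,"y":0,"z":0,"rx":0,"ry":0,"rz":0,"fingers":0.6},
  ],
)

```text
time_s: 3.63
tool_pos: [0.6429, 0.179, 0.0138]
tcp_rot: [0.609, 0.793, 0.0, 0.0]
wrist_force: [-0.2, 0.0, 0.8]
gripper_width: 0.053
```

Request:
apply_moves(
  rows=[
    {"x":0,"y":0,"z":0,"rx":0,"ry":0,"rz":0,"fingers":0},
    {"x":0,"y":0,"z":0,"rx":0,"ry":0,"rz":0,"fingers":0},
    {"x":0,"y":0,"z":0,"rx":0,"ry":0,"rz":0,"fingers":0},
    {"x":0,"y":0,"z":0,"rx":0,"ry":0,"rz":0,"fingers":0},
    {"x":0,"y":0,"z":0,"rx":0,"ry":0,"rz":0,"fingers":0},
    {"x":0,"y":0,"z":0,"rx":0,"ry":0,"rz":0,"fingers":0},
    {"x":0,"y":0,"z":0,"rx":0,"ry":0,"rz":0,"fingers":0},
    {"x":0,"y":0,"z":0,"rx":0,"ry":0,"rz":0,"fingers":0},
  ],
)

```text
time_s: 4.3
tool_pos: [0.6422, 0.179, 0.0128]
tcp_rot: [0.609, 0.793, 0.0, -0.0]
wrist_force: [-0.2, 0.1, 0.2]
gripper_width: 0.0097
```

Request:
apply_moves(
  rows=[
    {"x":0,"y":0,"z":-0.01,"rx":0,"ry":0,"rz":0,"fingers":0},
    {"x":0,"y":0,"z":-0.02,"rx":0,"ry":0,"rz":0,"fingers":0},
    {"x":0,"y":0,"z":-0.03,"rx":0,"ry":0,"rz":0,"fingers":0},
    {"x":0,"y":0,"z":-0.03,"rx":0,"ry":0,"rz":0,"fingers":0},
    {"x":0,"y":0,"z":-0.03,"rx":0,"ry":0,"rz":0,"fingers":0},
    {"x":0,"y":0,"z":-0.02,"rx":0,"ry":0,"rz":0,"fingers":0},
    {"x":0,"y":0,"z":0,"rx":0,"ry":0,"rz":0,"fingers":0},
  ],
)

```text
time_s: 4.88
tool_pos: [0.6447, 0.1793, 0.1584]
tcp_rot: [0.609, 0.793, 0.003, 0.002]
wrist_force: [2.1, -0.8, -0.8]
gripper_width: 0.01
```

```bash
python3 go.py .456 -.266 .16 92.2;python3 -c "
from h import *
cap('scene','s2.png');cap('wrist','w3.png')"
```

```text
t 4.88 pos [0.6447 0.1793 0.1584] jaw 104.9 shift [-0.3818 -0.2969 -0.0041] rv [ 0.4 -0.1 12.7] j7 1.52 F [ 2.1 -0.8 -0.8] w 0.01
```

View pics/w3.png

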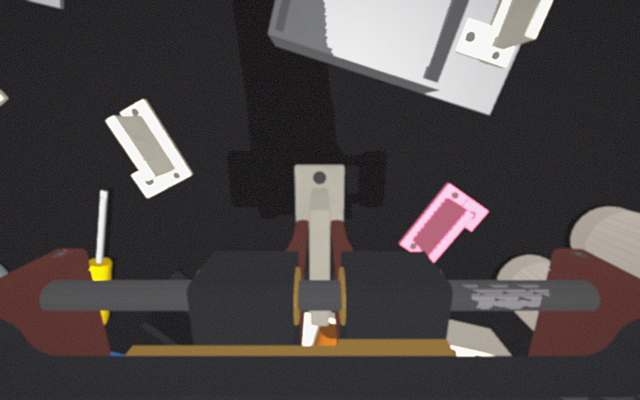

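View pics/s2.png

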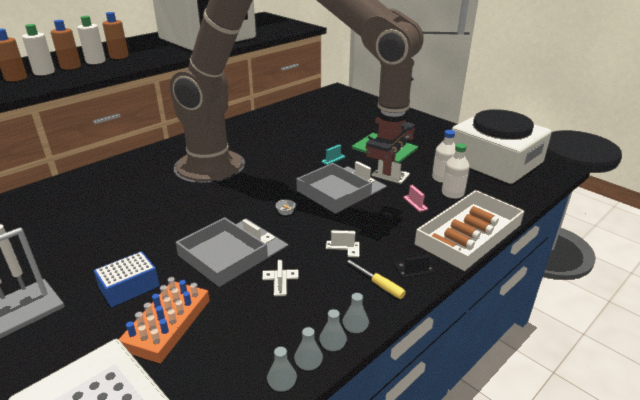

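Gripped at 10 mm width, and the bracket hangs level in the jaws; the other parts are undisturbed. Carrying it to lh_bin (right side).

Request:
apply_moves(
  rows=[
    {"x":-0.015,"y":-0.012,"z":0,"rx":0,"ry":0,"rz":0,"fingers":0},
    {"x":-0.025,"y":-0.02,"z":0,"rx":0,"ry":0,"rz":0,"fingers":0},
    {"x":-0.03,"y":-0.023,"z":0,"rx":0,"ry":0,"rz":0,"fingers":0},
    {"x":-0.03,"y":-0.023,"z":0,"rx":0,"ry":0,"rz":0,"fingers":0},
    {"x":-0.03,"y":-0.023,"z":0,"rx":0,"ry":0,"rz":0,"fingers":0},
    {"x":-0.03,"y":-0.023,"z":0,"rx":0,"ry":0,"rz":0,"fingers":0},
    {"x":-0.03,"y":-0.023,"z":0,"rx":0,"ry":0,"rz":0,"fingers":0},
    {"x":-0.03,"y":-0.023,"z":0,"rx":0,"ry":0,"rz":0,"fingers":0},
  ],
)

```text
time_s: 5.65
tool_pos: [0.5322, -0.079, 0.1507]
tcp_rot: [0.609, 0.793, -0.001, -0.001]
wrist_force: [0.8, -0.1, -2.2]
gripper_width: 0.0102
```

Request:
apply_moves(
  rows=[
    {"x":-0.03,"y":-0.023,"z":0,"rx":0,"ry":0,"rz":4,"fingers":0},
    {"x":-0.03,"y":-0.024,"z":0,"rx":0,"ry":0,"rz":4,"fingers":0},
    {"x":-0.03,"y":-0.025,"z":0,"rx":0,"ry":0,"rz":4,"fingers":0},
    {"x":-0.025,"y":-0.025,"z":0,"rx":0,"ry":0,"rz":0,"fingers":0},
    {"x":-0.015,"y":-0.015,"z":0,"rx":0,"ry":0,"rz":0,"fingers":0},
    {"x":0,"y":0,"z":0,"rx":0,"ry":0,"rz":0,"fingers":0},
    {"x":0,"y":0,"z":0,"rx":0,"ry":0,"rz":0,"fingers":0},
  ],
)

```text
time_s: 6.23
tool_pos: [0.4413, -0.2219, 0.1513]
tcp_rot: [0.69, 0.724, -0.001, -0.001]
wrist_force: [0.1, 0.2, -2.0]
gripper_width: 0.0099
```

```bash
python3 go.py .456 -.272 .1 92.2
```

```text
t 6.23 pos [ 0.4413 -0.2219  0.1513] jaw 92.8 shift [-0.0508  0.0124  0.0512] rv [-0.1 -0.   0.6] j7 2.07 F [ 0.1  0.2 -2. ] w 0.0099
```

Request:
apply_moves(
  rows=[
    {"x":-0.015,"y":0.004,"z":0,"rx":0,"ry":0,"rz":0,"fingers":0},
    {"x":-0.02,"y":0.005,"z":0.01,"rx":0,"ry":0,"rz":0,"fingers":0},
    {"x":-0.016,"y":0.0035,"z":0.02,"rx":0,"ry":0,"rz":0,"fingers":0},
    {"x":0,"y":0,"z":0.02,"rx":0,"ry":0,"rz":0,"fingers":0},
    {"x":0,"y":0,"z":0,"rx":0,"ry":0,"rz":0,"fingers":0},
    {"x":0,"y":0,"z":0,"rx":0,"ry":0,"rz":0,"fingers":0},
  ],
)

```text
time_s: 6.73
tool_pos: [0.4577, -0.2697, 0.101]
tcp_rot: [0.688, 0.725, -0.001, -0.002]
wrist_force: [0.1, -0.2, -0.8]
gripper_width: 0.0098
```

```bash
python3 go.py .456 -.272 .019 92.2;python3 -c "
from h import *
cap('top','t3.png');cap('wrist','w4.png')"
```

```text
t 6.73 pos [ 0.4577 -0.2697  0.101 ] jaw 93.0 shift [-0.0024 -0.0015  0.082 ] rv [-0.2 -0.1  0.8] j7 2.19 F [ 0.1 -0.2 -0.8] w 0.0098
```

View pics/w4.png

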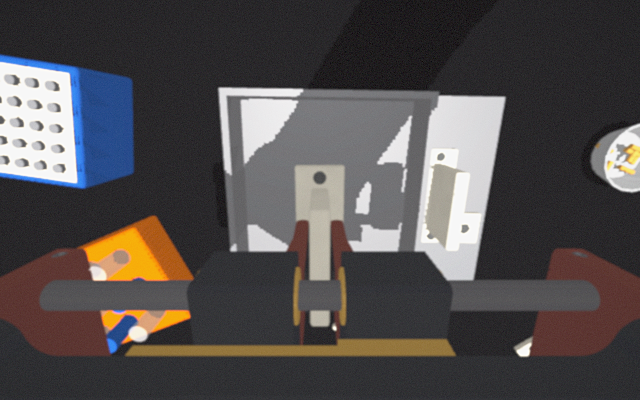

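Run:
```python
from fit import *
import pickle
c=pickle.load(open('cams.pkl','rb'))
for p in [(460,188),(475,211),(470,192),(479,203)]:
    for z in(0.04,.08): print(p,z,ground(c['top'],p,z).round(3))
i=cv2.imread('pics/scene0.png')[230:370,80:260]; cv2.imwrite('pics/rk.png',cv2.resize(i,None,fx=4,fy=4,interpolation=cv2.INTER_CUBIC))
# rack left-corner line in scene for various z
for X in [(.47,-.37),(.51,-.34)]:
    print(X,[proj(c['scene'],np.array([[*X,z]])).round(0).tolist() for z in(0,.05,.08,.1)])
```

```text
(460, 188) 0.04 [ 0.56 -0.38  0.04]
(460, 188) 0.08 [ 0.557 -0.366  0.08 ]
(475, 211) 0.04 [ 0.488 -0.422  0.04 ]
(475, 211) 0.08 [ 0.488 -0.407  0.08 ]
(470, 192) 0.04 [ 0.546 -0.41   0.04 ]
(470, 192) 0.08 [ 0.544 -0.395  0.08 ]
(479, 203) 0.04 [ 0.512 -0.435  0.04 ]
(479, 203) 0.08 [ 0.511 -0.42   0.08 ]
(0.47, -0.37) [[[191.0, 276.0]], [[188.0, 260.0]], [[187.0, 251.0]], [[186.0, 244.0]]]
(0.51, -0.34) [[[210.0, 278.0]], [[208.0, 262.0]], [[206.0, 253.0]], [[205.0, 246.0]]]
```

View pics/rk.png

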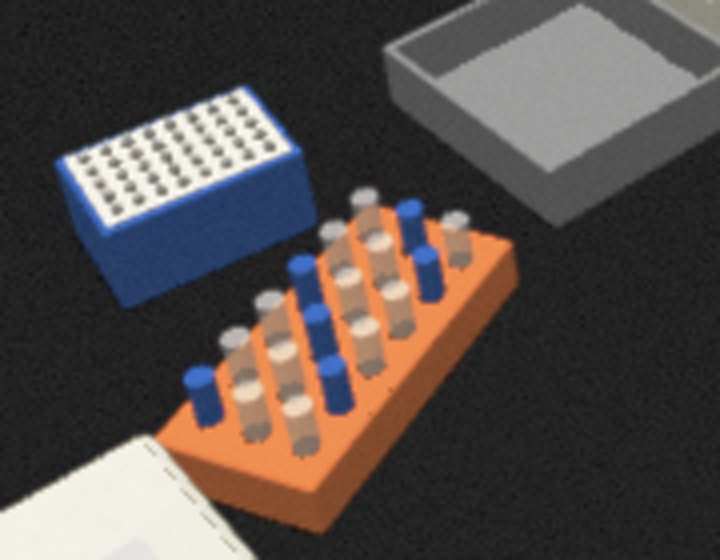

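The orange rack lies outside the gripper body's footprint and is lower than it, so it is clear. Lowering.

Request:
apply_moves(
  rows=[
    {"x":-0.002,"y":-0.001,"z":0.015,"rx":0,"ry":0,"rz":0,"fingers":0},
    {"x":0,"y":0,"z":0.02,"rx":0,"ry":0,"rz":0,"fingers":0},
    {"x":0,"y":0,"z":0.02,"rx":0,"ry":0,"rz":0,"fingers":0},
    {"x":0,"y":0,"z":0.015,"rx":0,"ry":0,"rz":0,"fingers":0},
    {"x":0,"y":0,"z":0.007,"rx":0,"ry":0,"rz":0,"fingers":0},
    {"x":0,"y":0,"z":0,"rx":0,"ry":0,"rz":0,"fingers":0},
    {"x":0,"y":0,"z":0,"rx":0,"ry":0,"rz":0,"fingers":0},
  ],
)

```text
time_s: 7.42
tool_pos: [0.4579, -0.2735, 0.0265]
tcp_rot: [0.689, 0.725, 0.0, 0.0]
wrist_force: [-0.4, -0.6, -2.1]
gripper_width: 0.0101
```

```bash
python3 go.py .456 -.272 .018 92.2
```

```text
t 7.42 pos [ 0.4579 -0.2735  0.0265] jaw 93.0 shift [ 0.0016 -0.0019  0.0085] rv [0.  0.  0.8] j7 2.23 F [-0.4 -0.6 -2.1] w 0.0101
```

Request:
apply_moves(
  rows=[
    {"x":0,"y":0,"z":0.004,"rx":0,"ry":0,"rz":0,"fingers":0},
    {"x":0,"y":0,"z":0.003,"rx":0,"ry":0,"rz":0,"fingers":0},
    {"x":0,"y":0,"z":0.001,"rx":0,"ry":0,"rz":0,"fingers":0},
    {"x":0,"y":0,"z":0,"rx":0,"ry":0,"rz":0,"fingers":0},
  ],
)

```text
time_s: 7.75
tool_pos: [0.4574, -0.2737, 0.0178]
tcp_rot: [0.689, 0.725, 0.0, 0.0]
wrist_force: [0.1, 0.5, -2.1]
gripper_width: 0.01
```

```bash
python3 go.py .456 -.272 .018 92.2
```

```text
t 7.75 pos [ 0.4574 -0.2737  0.0178] jaw 92.9 shift [ 0.0017 -0.0013 -0.0002] rv [0.  0.  0.7] j7 2.23 F [ 0.1  0.5 -2.1] w 0.01
```

Request:
apply_moves(
  rows=[
    {"x":0,"y":0,"z":0.001,"rx":0,"ry":0,"rz":0,"fingers":0},
    {"x":0,"y":0,"z":0,"rx":0,"ry":0,"rz":0,"fingers":0.15},
    {"x":0,"y":0,"z":0,"rx":0,"ry":0,"rz":0,"fingers":0.3},
    {"x":0,"y":0,"z":0,"rx":0,"ry":0,"rz":0,"fingers":0.4},
    {"x":0,"y":0,"z":0,"rx":0,"ry":0,"rz":0,"fingers":0.4},
    {"x":0,"y":0,"z":0,"rx":0,"ry":0,"rz":0,"fingers":0.4},
    {"x":0,"y":0,"z":0,"rx":0,"ry":0,"rz":0,"fingers":0.4},
  ],
)

```text
time_s: 8.33
tool_pos: [0.4573, -0.2736, 0.0166]
tcp_rot: [0.689, 0.725, -0.0, -0.0]
wrist_force: [0.1, -0.6, 0.0]
gripper_width: 0.0351
```

Request:
apply_moves(
  rows=[
    {"x":0,"y":0,"z":-0.01,"rx":0,"ry":0,"rz":0,"fingers":0.4},
    {"x":0,"y":0,"z":-0.02,"rx":0,"ry":0,"rz":0,"fingers":0.4},
    {"x":0,"y":0,"z":-0.03,"rx":0,"ry":0,"rz":0,"fingers":0.4},
    {"x":0,"y":0,"z":-0.035,"rx":0,"ry":0,"rz":0,"fingers":0.4},
    {"x":0,"y":0,"z":-0.035,"rx":0,"ry":0,"rz":0,"fingers":0.6},
    {"x":0,"y":0,"z":-0.03,"rx":0,"ry":0,"rz":0,"fingers":0.6},
    {"x":0,"y":0,"z":-0.02,"rx":0,"ry":0,"rz":0,"fingers":0.6},
    {"x":0,"y":0,"z":0,"rx":0,"ry":0,"rz":0,"fingers":0.6},
  ],
)

```text
time_s: 9.0
tool_pos: [0.4593, -0.275, 0.202]
tcp_rot: [0.689, 0.725, 0.001, 0.004]
wrist_force: [0.2, 0.8, -0.4]
gripper_width: 0.0524
```

```bash
python3 go.py .648 -.004 .18 132.1;python3 -c "
from h import *
cap('scene','s5.png');cap('wrist','w5.png')"
```

```text
t 9.0 pos [ 0.4593 -0.275   0.202 ] jaw 92.9 shift [0.2612 0.202  0.0226] rv [  0.3   0.3 -39.2] j7 2.15 F [ 0.2  0.8 -0.4] w 0.0524
```

View pics/w5.png

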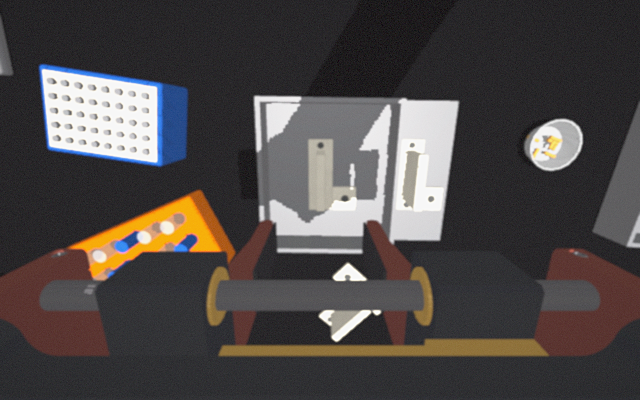

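View pics/s5.png

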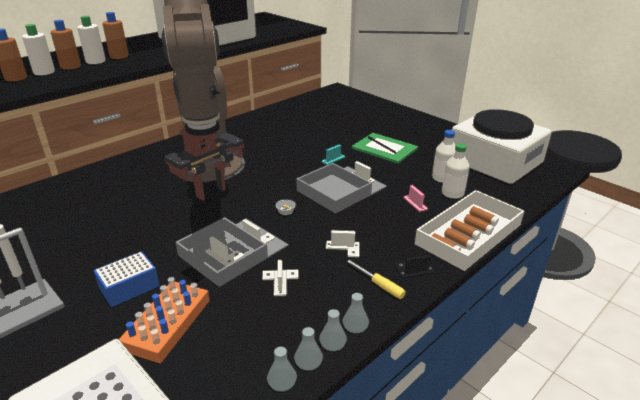

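The LH bracket stands upright in its bin at wrist px (325,180), and its toe matches the sample's side. Next is the RH bracket.

Request:
apply_moves(
  rows=[
    {"x":0.015,"y":0.012,"z":0,"rx":0,"ry":0,"rz":0,"fingers":0.6},
    {"x":0.03,"y":0.023,"z":0,"rx":0,"ry":0,"rz":0,"fingers":0.6},
    {"x":0.03,"y":0.023,"z":0,"rx":0,"ry":0,"rz":0,"fingers":0.6},
    {"x":0.03,"y":0.023,"z":0,"rx":0,"ry":0,"rz":0,"fingers":0.6},
    {"x":0.03,"y":0.023,"z":0,"rx":0,"ry":0,"rz":0,"fingers":0.6},
    {"x":0.03,"y":0.023,"z":0,"rx":0,"ry":0,"rz":0,"fingers":0.6},
    {"x":0.03,"y":0.023,"z":0,"rx":0,"ry":0,"rz":0,"fingers":0.6},
    {"x":0.03,"y":0.023,"z":0,"rx":0,"ry":0,"rz":0,"fingers":0.6},
  ],
)

```text
time_s: 9.77
tool_pos: [0.6184, -0.0384, 0.1948]
tcp_rot: [0.689, 0.725, -0.001, -0.001]
wrist_force: [1.2, -0.8, -0.2]
gripper_width: 0.053
```

Request:
apply_moves(
  rows=[
    {"x":0.02,"y":0.015,"z":0,"rx":0,"ry":0,"rz":-5,"fingers":0.6},
    {"x":0,"y":0,"z":0,"rx":0,"ry":0,"rz":-7,"fingers":0.6},
    {"x":0,"y":0,"z":0,"rx":0,"ry":0,"rz":-7,"fingers":0.6},
    {"x":0,"y":0,"z":0,"rx":0,"ry":0,"rz":-7,"fingers":0.6},
    {"x":0,"y":0,"z":0,"rx":0,"ry":0,"rz":-7,"fingers":0.6},
    {"x":0,"y":0,"z":0,"rx":0,"ry":0,"rz":-6,"fingers":0.6},
    {"x":0,"y":0,"z":0,"rx":0,"ry":0,"rz":0,"fingers":0.6},
  ],
)

```text
time_s: 10.35
tool_pos: [0.6316, -0.0195, 0.1947]
tcp_rot: [0.405, 0.914, -0.001, -0.001]
wrist_force: [0.7, 0.1, 0.2]
gripper_width: 0.0529
```

```bash
python3 go.py .648 -.004 .09 132.1
```

```text
t 10.35 pos [ 0.6316 -0.0195  0.1947] jaw 132.2 shift [0.0002 0.0228 0.1046] rv [-0.1 -0.1  0.1] j7 2.26 F [0.7 0.1 0.2] w 0.0529
```

Request:
apply_moves(
  rows=[
    {"x":0,"y":0.012,"z":0.015,"rx":0,"ry":0,"rz":0,"fingers":0.6},
    {"x":0,"y":0.011,"z":0.03,"rx":0,"ry":0,"rz":0,"fingers":0.6},
    {"x":0,"y":0,"z":0.035,"rx":0,"ry":0,"rz":0,"fingers":0.6},
    {"x":0,"y":0,"z":0.02,"rx":0,"ry":0,"rz":0,"fingers":0.6},
    {"x":0,"y":0,"z":0,"rx":0,"ry":0,"rz":0,"fingers":0.6},
    {"x":0,"y":0,"z":0,"rx":0,"ry":0,"rz":0,"fingers":0.6},
  ],
)

```text
time_s: 10.85
tool_pos: [0.6484, -0.0041, 0.0949]
tcp_rot: [0.408, 0.913, -0.001, -0.002]
wrist_force: [0.9, -0.3, 1.5]
gripper_width: 0.0524
```

```bash
python3 go.py .648 -.0037 .011 132.1
python3 - <<'E'
from fit import *
import ov
c=cap('wrist')
ov.ov(c,[(bracket(-1),[.648,-.0037,.735])],(0,0,640,400),'w6o.png',1.25)
E
```

```text
t 10.85 pos [ 0.6484 -0.0041  0.0949] jaw 131.8 shift [0.0004 0.0003 0.0839] rv [-0.2 -0.1 -0.3] j7 2.23 F [ 0.9 -0.3  1.5] w 0.0524
```

View pics/w6o.png

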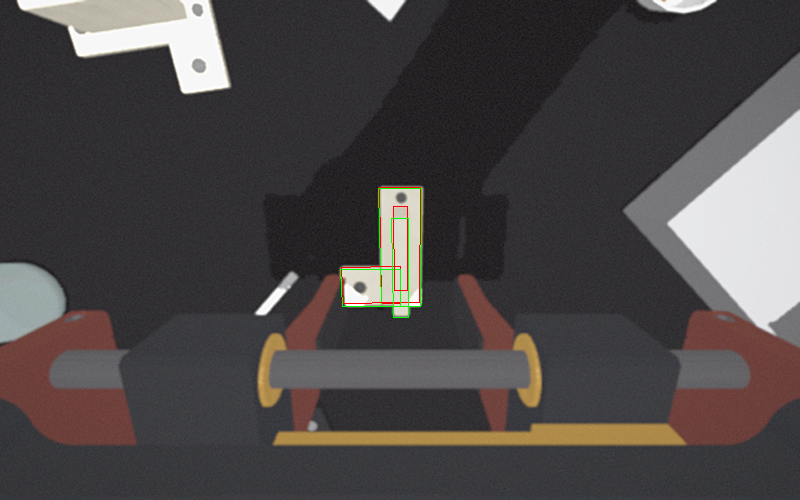

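Run:
```python
from fit import *
import pickle
c=pickle.load(open('cams.pkl','rb'))
a=np.radians(132); X=np.array([np.cos(a),np.sin(a)]);Y=np.array([np.sin(a),-np.cos(a)])
for p in[(350,144.5),(350,135),(349,116)]:
    g=ground(c['top'],p,.01); d=g[:2]-[.648,-.0037]; print(p,g.round(3),'tool x,y',(d@X).round(3),(d@Y).round(3))
```

```text
(350, 144.5) [ 0.709 -0.051  0.01 ] tool x,y -0.076 0.014
(350, 135) [ 0.74  -0.051  0.01 ] tool x,y -0.097 0.036
(349, 116) [ 0.801 -0.05   0.01 ] tool x,y -0.137 0.083
```

Well centred. The screwdriver tip is 76 mm out along the jaw axis, clear of the fingers at about 40 mm. Grasping.

Request:
apply_moves(
  rows=[
    {"x":0,"y":0,"z":0.02,"rx":0,"ry":0,"rz":0,"fingers":0.6},
    {"x":0,"y":0,"z":0.025,"rx":0,"ry":0,"rz":0,"fingers":0.6},
    {"x":0,"y":0,"z":0.022,"rx":0,"ry":0,"rz":0,"fingers":0.6},
    {"x":0,"y":0,"z":0.013,"rx":0,"ry":0,"rz":0,"fingers":0.6},
    {"x":0,"y":0,"z":0,"rx":0,"ry":0,"rz":0,"fingers":0.6},
    {"x":0,"y":0,"z":0,"rx":0,"ry":0,"rz":0,"fingers":0.6},
  ],
)

```text
time_s: 11.4
tool_pos: [0.6503, -0.0041, 0.0176]
tcp_rot: [0.408, 0.913, 0.0, 0.0]
wrist_force: [1.2, 0.0, 0.2]
gripper_width: 0.0526
```

```bash
python3 go.py .648 -.0037 .012 132.1
```

```text
t 11.4 pos [ 0.6503 -0.0041  0.0176] jaw 131.9 shift [ 0.0018 -0.0014  0.0056] rv [ 0.   0.  -0.2] j7 2.23 F [1.2 0.  0.2] w 0.0526
```

Request:
apply_moves(
  rows=[
    {"x":0.001,"y":-0.001,"z":0.004,"rx":0,"ry":0,"rz":0,"fingers":0.6},
    {"x":0,"y":0,"z":0,"rx":0,"ry":0,"rz":0,"fingers":0},
    {"x":0,"y":0,"z":0,"rx":0,"ry":0,"rz":0,"fingers":0},
    {"x":0,"y":0,"z":0,"rx":0,"ry":0,"rz":0,"fingers":0},
    {"x":0,"y":0,"z":0,"rx":0,"ry":0,"rz":0,"fingers":0},
    {"x":0,"y":0,"z":0,"rx":0,"ry":0,"rz":0,"fingers":0},
    {"x":0,"y":0,"z":0,"rx":0,"ry":0,"rz":0,"fingers":0},
    {"x":0,"y":0,"z":0,"rx":0,"ry":0,"rz":0,"fingers":0},
  ],
)

```text
time_s: 12.07
tool_pos: [0.6482, -0.0038, 0.0127]
tcp_rot: [0.407, 0.913, 0.0, -0.0]
wrist_force: [-0.7, 0.2, 1.6]
gripper_width: 0.0096
```

```bash
python3 go.py .648 -.0037 .012 132.1
```

```text
t 12.07 pos [ 0.6482 -0.0038  0.0127] jaw 131.9 shift [ 0.0003 -0.0001  0.0007] rv [ 0.  -0.  -0.2] j7 2.23 F [-0.7  0.2  1.6] w 0.0096
```

Request:
apply_moves(
  rows=[
    {"x":0,"y":0,"z":-0.01,"rx":0,"ry":0,"rz":0,"fingers":0},
    {"x":0,"y":0,"z":-0.02,"rx":0,"ry":0,"rz":0,"fingers":0},
    {"x":0,"y":0,"z":-0.03,"rx":0,"ry":0,"rz":0,"fingers":0},
    {"x":0,"y":0,"z":-0.03,"rx":0,"ry":0,"rz":0,"fingers":0},
    {"x":0,"y":0,"z":-0.03,"rx":0,"ry":0,"rz":0,"fingers":0},
    {"x":0,"y":0,"z":-0.02,"rx":0,"ry":0,"rz":0,"fingers":0},
    {"x":0,"y":0,"z":0,"rx":0,"ry":0,"rz":0,"fingers":0},
  ],
)

```text
time_s: 12.65
tool_pos: [0.6509, -0.004, 0.1585]
tcp_rot: [0.408, 0.913, 0.002, 0.004]
wrist_force: [1.2, 0.2, -0.5]
gripper_width: 0.0099
```

```bash
python3 go.py .43 .182 .15 132;python3 -c "
from h import *
cap('wrist','w7.png')"
```

```text
t 12.65 pos [ 0.6509 -0.004   0.1585] jaw 131.9 shift [ 0.286  -0.0403  0.0068] rv [ 0.4  0.3 -0.1] j7 2.24 F [ 1.2  0.2 -0.5] w 0.0099
```

View pics/w7.png

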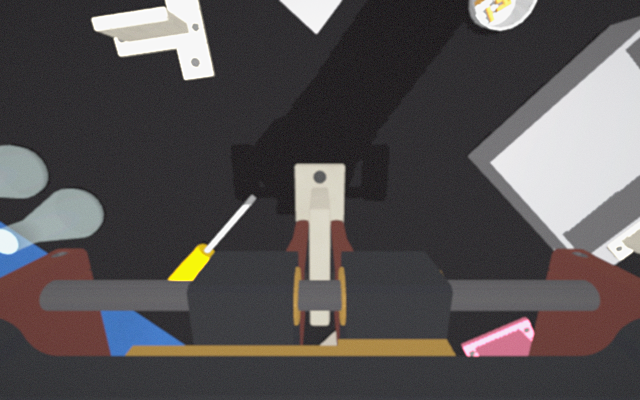

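Request:
apply_moves(
  rows=[
    {"x":0.015,"y":-0.002,"z":0,"rx":0,"ry":0,"rz":0,"fingers":0},
    {"x":0.03,"y":-0.004,"z":0,"rx":0,"ry":0,"rz":0,"fingers":0},
    {"x":0.036,"y":-0.005,"z":0,"rx":0,"ry":0,"rz":0,"fingers":0},
    {"x":0.036,"y":-0.005,"z":0,"rx":0,"ry":0,"rz":0,"fingers":0},
    {"x":0.036,"y":-0.005,"z":0,"rx":0,"ry":0,"rz":0,"fingers":0},
    {"x":0.036,"y":-0.005,"z":0,"rx":0,"ry":0,"rz":0,"fingers":0},
    {"x":0.036,"y":-0.005,"z":0,"rx":0,"ry":0,"rz":0,"fingers":0},
    {"x":0.036,"y":-0.005,"z":0,"rx":0,"ry":0,"rz":0,"fingers":0},
  ],
)

```text
time_s: 13.37
tool_pos: [0.4447, 0.1665, 0.1514]
tcp_rot: [0.407, 0.913, -0.001, -0.001]
wrist_force: [0.4, 0.5, -0.8]
gripper_width: 0.01
```

Request:
apply_moves(
  rows=[
    {"x":0.02,"y":-0.003,"z":0,"rx":0,"ry":0,"rz":5,"fingers":0},
    {"x":0,"y":0,"z":0,"rx":0,"ry":0,"rz":7,"fingers":0},
    {"x":0,"y":0,"z":0,"rx":0,"ry":0,"rz":7,"fingers":0},
    {"x":0,"y":0,"z":0,"rx":0,"ry":0,"rz":7,"fingers":0},
    {"x":0,"y":0,"z":0,"rx":0,"ry":0,"rz":7,"fingers":0},
    {"x":0,"y":0,"z":0,"rx":0,"ry":0,"rz":7,"fingers":0},
    {"x":0,"y":0,"z":0,"rx":0,"ry":0,"rz":4,"fingers":0},
    {"x":0,"y":0,"z":0,"rx":0,"ry":0,"rz":0,"fingers":0},
  ],
)

```text
time_s: 14.03
tool_pos: [0.4306, 0.1787, 0.1515]
tcp_rot: [0.721, 0.693, -0.001, -0.0]
wrist_force: [0.1, -0.4, -1.6]
gripper_width: 0.0098
```

```bash
python3 go.py .43 .187 .09 88.2
```

```text
t 14.03 pos [0.4306 0.1787 0.1515] jaw 87.8 shift [ 0.0084 -0.0008  0.0615] rv [-0.1  0.1 -0.4] j7 1.04 F [ 0.1 -0.4 -1.6] w 0.0098
```

Request:
apply_moves(
  rows=[
    {"x":0.004,"y":-0.001,"z":0.015,"rx":0,"ry":0,"rz":0,"fingers":0},
    {"x":0.004,"y":0,"z":0.03,"rx":0,"ry":0,"rz":0,"fingers":0},
    {"x":0,"y":0,"z":0.03,"rx":0,"ry":0,"rz":0,"fingers":0},
    {"x":0,"y":0,"z":0.025,"rx":0,"ry":0,"rz":0,"fingers":0},
    {"x":0,"y":0,"z":0.015,"rx":0,"ry":0,"rz":0,"fingers":0},
    {"x":0,"y":0,"z":0,"rx":0,"ry":0,"rz":0,"fingers":0},
    {"x":0,"y":0,"z":0,"rx":0,"ry":0,"rz":0,"fingers":0},
  ],
)

```text
time_s: 14.62
tool_pos: [0.4298, 0.1866, 0.0368]
tcp_rot: [0.719, 0.695, -0.001, -0.0]
wrist_force: [-1.1, -1.0, -0.0]
gripper_width: 0.0097
```

```bash
python3 go.py .43 .187 .018 88.2
```

```text
t 14.62 pos [0.4298 0.1866 0.0368] jaw 88.0 shift [0.0004 0.0002 0.0188] rv [-0.1  0.1 -0.2] j7 1.03 F [-1.1 -1.  -0. ] w 0.0097
```

Request:
apply_moves(
  rows=[
    {"x":0,"y":0,"z":0.009,"rx":0,"ry":0,"rz":0,"fingers":0},
    {"x":0,"y":0,"z":0.006,"rx":0,"ry":0,"rz":0,"fingers":0},
    {"x":0,"y":0,"z":0.003,"rx":0,"ry":0,"rz":0,"fingers":0},
    {"x":0,"y":0,"z":0,"rx":0,"ry":0,"rz":0,"fingers":0},
    {"x":0,"y":0,"z":0,"rx":0,"ry":0,"rz":0,"fingers":0},
  ],
)

```text
time_s: 15.03
tool_pos: [0.4309, 0.1871, 0.0198]
tcp_rot: [0.72, 0.694, 0.0, 0.0]
wrist_force: [0.7, -0.2, -1.3]
gripper_width: 0.0102
```

```bash
python3 go.py .43 .187 .0175 88.2
```

```text
t 15.03 pos [0.4309 0.1871 0.0198] jaw 87.9 shift [-0.0002 -0.0009  0.0023] rv [ 0.  -0.  -0.3] j7 1.03 F [ 0.7 -0.2 -1.3] w 0.0102
```

Request:
apply_moves(
  rows=[
    {"x":0,"y":0,"z":0.002,"rx":0,"ry":0,"rz":0,"fingers":0},
    {"x":0,"y":0,"z":0.0005,"rx":0,"ry":0,"rz":0,"fingers":0},
    {"x":0,"y":0,"z":0,"rx":0,"ry":0,"rz":0,"fingers":0.15},
    {"x":0,"y":0,"z":0,"rx":0,"ry":0,"rz":0,"fingers":0.3},
    {"x":0,"y":0,"z":0,"rx":0,"ry":0,"rz":0,"fingers":0.4},
    {"x":0,"y":0,"z":0,"rx":0,"ry":0,"rz":0,"fingers":0.4},
    {"x":0,"y":0,"z":0,"rx":0,"ry":0,"rz":0,"fingers":0.4},
    {"x":0,"y":0,"z":0,"rx":0,"ry":0,"rz":0,"fingers":0.4},
  ],
)

```text
time_s: 15.7
tool_pos: [0.4308, 0.1871, 0.0172]
tcp_rot: [0.72, 0.694, 0.0, -0.0]
wrist_force: [-0.4, 0.8, 0.5]
gripper_width: 0.0348
```

Request:
apply_moves(
  rows=[
    {"x":0,"y":0,"z":-0.01,"rx":0,"ry":0,"rz":0,"fingers":0.4},
    {"x":0,"y":0,"z":-0.02,"rx":0,"ry":0,"rz":0,"fingers":0.4},
    {"x":0,"y":0,"z":-0.03,"rx":0,"ry":0,"rz":0,"fingers":0.4},
    {"x":0,"y":0,"z":-0.035,"rx":0,"ry":0,"rz":0,"fingers":0.4},
    {"x":0,"y":0,"z":-0.035,"rx":0,"ry":0,"rz":0,"fingers":0.4},
    {"x":0,"y":0,"z":-0.035,"rx":0,"ry":0,"rz":0,"fingers":0.4},
    {"x":0,"y":0,"z":-0.025,"rx":0,"ry":0,"rz":0,"fingers":0.4},
    {"x":0,"y":0,"z":0,"rx":0,"ry":0,"rz":0,"fingers":0.4},
  ],
)

```text
time_s: 16.37
tool_pos: [0.4332, 0.1883, 0.2131]
tcp_rot: [0.72, 0.694, 0.004, 0.001]
wrist_force: [0.0, -0.4, 0.9]
gripper_width: 0.0346
```

```bash
python3 go.py .43 .187 .2 88.2;python3 -c "
from h import *
cap('scene','s8.png');cap('wrist','w8.png');cap('top','t8.png')
import cv2
i=cv2.imread('pics/s8.png')[140:290,170:430]; cv2.imwrite('pics/s8c.png',cv2.resize(i,None,fx=3,fy=3,interpolation=cv2.INTER_CUBIC))"
```

```text
t 16.37 pos [0.4332 0.1883 0.2131] jaw 87.9 shift [-0.0015 -0.0032  0.0131] rv [ 0.4 -0.3 -0.3] j7 1.03 F [ 0.  -0.4  0.9] w 0.0346
```

View pics/w8.png

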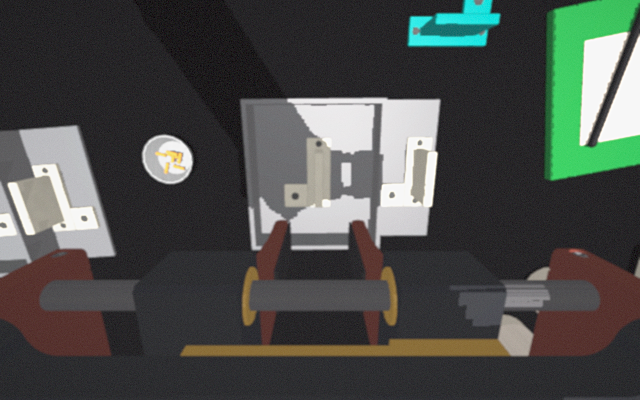

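View pics/s8c.png

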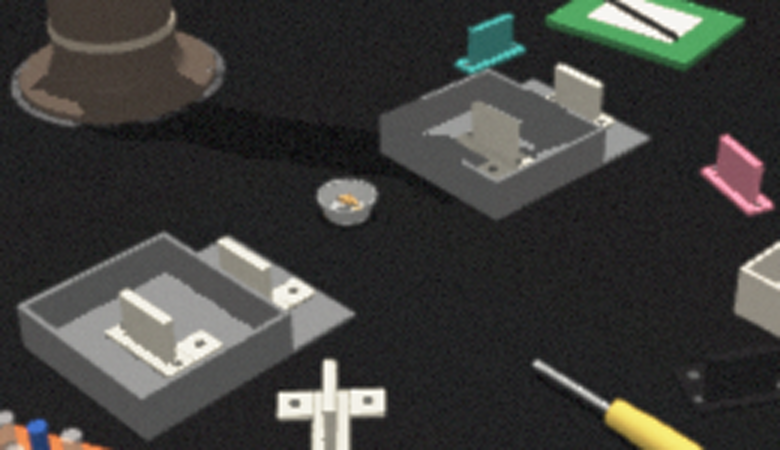

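View pics/t8.png

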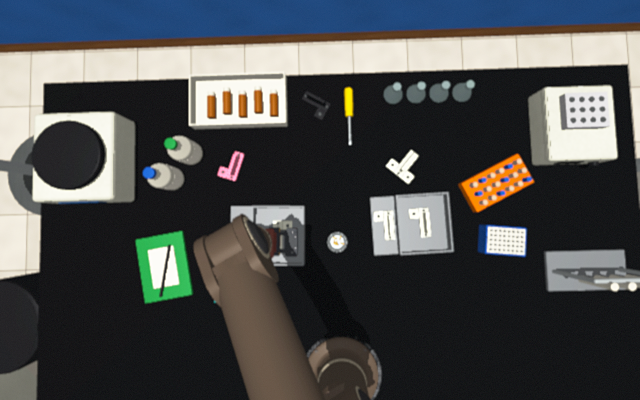

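Both brackets stand upright in their bins. In the scene crop, LH is at about (155,335) and RH at about (495,145), and each toe is on the same side as its sample. The gripper is clear, so I'm handing in.

```bash
python3 -c "
from h import *
print(order.sign_off())"
```

```text
the job is handed in; nothing more can be done
None
```

Both brackets are in their matching bins, standing on their foot plates. I handed the job in at about 16.5 s; no verdict was reported.

- **Left-hand bracket:** from (0.642, 0.179) to the right-side bin at about (0.457, −0.274). That bin's sample toe points left.
- **Right-hand bracket:** from (0.648, −0.004) to the left-side bin at about (0.431, 0.187). That bin's sample toe points right.
- **Last checks:** the wrist and scene pictures show both upright on the bin floor, with toes on the same side as the samples. The gripper was released and about 0.2 m up. The last top view could not confirm the right-hand bracket because the arm covered it. Contact force readings stayed within a few newtons. The T-shaped, pink, black and turquoise parts were left alone.
- **Disagreements:** the networks mixed up the hands and the look-alikes at low confidence, so I decided hand by toe direction and model fits. The first move call was refused because it omitted some keys, and nothing moved.

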